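# Trim the bench supply to its set pointer through the recessed safety knob

### The job

Slide open the shutter on top of the small bench supply, and with the safety knob sunk in the round well beneath it bring the meter's needle up until it stands on the set pointer; the knob spins idly until it is pressed in and its clutch has dropped in. Press and turn it gently, never forcing the clutch or scraping the case, then let the knob spring up and slide the shutter fully shut again. Leave the things on and round the supply where they are.

Things in the scene. Friction and masses are not known exactly. Their poses are not given: they have to be found in the camera images.
- supply: Low grey bench instrument, 212 (its x) x 256 (its y) x 78 mm high, fixed on the bench. Origin: centre of its underside; x points to its rear (away from the operator), y to its left, z up. On its flat top panel, 78 mm up: a round well under a shutter (front left), a tilted meter (rear, up to 40 mm above the panel), two terminal posts (rear right, 21 mm high), a switch (front right, 7 mm).
- case: The supply's fixed case with the well, same origin and axes as the supply. The robot may touch it, but not with more than 20 N.
- well_mouth (a point): Centre of the well's mouth, on the panel; supply's axes. The well is round and vertical, 70 mm across, 36 mm deep; the knob stands in its middle with 26 mm between knob and wall. Two guide rails, 6.5 mm high, run along the supply's y on the panel, their centres 46.5 mm before and behind this point.
- trim_stem: The safety knob: round, black, knurled, upright, 18 mm diameter, 20 mm tall. Origin: centre of its top face, 6 mm below the panel when up (foot then 10 mm above the well's floor). The frame sinks with the knob but does not turn with it. A spring holds it up: 2.3 N start it down, 5.8 N hold it fully in, 7 mm down. Up, it spins idly (0.004 N m).
- trim_pot: Potentiometer with clutch dogs, hidden under the well; origin 8 mm above the bench on the well's axis. The knob's clutch pin meets its six equal dogs 1.5 mm down: over a dog it stops hard (ease off, turn on, try again); over a gap (one every 60 degrees, some 15 degrees wide) it drops to 7 mm and drives with up to 18 degrees of play. Turning takes 0.03 N m. The knob may load it with at most 12 N. It keeps its setting.
- shutter_tab (a point): Centre of the shutter's grip tab: an upright black ridge 34 mm long (supply's x), 10 mm thick (supply's y), rising 17 mm above the shutter plate; this point is 8.5 mm above the plate and 8.5 mm below the ridge's top. The plate is 84 mm square, its upper face 4.5 mm above the panel; the tab stands near its right edge.
- shutter (a joint): Travel of the shutter in m along the supply's -y (to its right): 0 shut over the well, 0.084 fully open. Friction about 1.2 N.
- needle (a joint): Angle of the meter's long thin black needle in rad: 0 at mid-scale (pointing to the rear), growing clockwise as seen from above; end stops at -0.8 and 0.8. It follows the potentiometer one to one: the coupled knob, turned clockwise seen from above, moves it clockwise by the same angle.
- index (a joint): Angle of the set pointer, a short dark wedge at the rim of the meter's scale, measured in the same way. It stands behind the meter's window, clockwise of the needle's start.
- needle_tip (a point): Tip of the needle, 47 mm from its pivot; its x axis points along the needle.
- index_tip (a point): Point of the set pointer on the scale, 47 mm from the same pivot; its x axis points from the pivot along the set pointer.
- standoff_1_mid (a point): Small hexagonal spacer, 10 mm across and 22 mm tall, standing on the supply's panel at its rear left; this point is its centre. Bystander.
- standoff_2_mid (a point): A second such spacer beside it; this point is its centre. Bystander.
- flush_cutter: Flush cutter, 112 x 43 x 11 mm, lying flat on the bench left of the supply; origin at the centre of its underside. Bystander.
- driver_cross: Screwdriver, 161 mm long, lying on the bench at the left; origin at the centre of its underside. Bystander.

How it is judged (in metres and radians):
On the way, in this order (a step that is already met when the one before it is completed fails the run):
1. the shutter is open, the well uncovered (value of joint shutter above 0.076 m), for 0.2 s.
2. the needle stands on the set pointer and the knob is let go and up (angle between the x axis of needle_tip and the x axis of index_tip, either way round below 0.05 rad and contact force between the fingers and trim_stem below 0.1 N and z of trim_stem in the frame of supply above 0.0708 m), for 0.3 s.
At the end, for the whole second after the job is handed in: The needle stands within 0.05 rad of the set pointer, the knob is up (within 1.2 mm) and let go, and the shutter is shut to within 5 mm (angle between the x axis of needle_tip and the x axis of index_tip, either way round below 0.05 rad and value of joint shutter below 0.005 m and z of trim_stem in the frame of supply above 0.0708 m); the robot touches nothing.
It fails at once if the knob loads its clutch with more than 12 N (contact force between trim_stem and trim_pot above 12 N).
It fails at once if the robot presses on the case or scrapes its well with more than 20 N (contact force between the arm and case above 20 N).
It fails at once if a spacer, the flush cutter or the screwdriver is moved by more than 15 mm (distance of any of standoff_1_mid, standoff_2_mid, flush_cutter, driver_cross from where it was at the start of the episode above 0.015 m).
It also fails if it takes over 72 s, if anything falls off the work surface, if the arm or the gripper's body presses on something with over 40 N, if the wrist force passes 120 N, or if a joint passes its speed limit or range.

### The arm

A 6-joint arm with a two-finger parallel gripper is mounted at the origin on a cart in front of the work surface, level with it; the furniture and walls round the work are solid. World frame = base frame: x ahead of the robot, y to its left, z up, the work surface at z = 0. Lengths are in mm, angles in rad, forces in N, time in s.
With the tool pointing down it reaches from about 400 to 925 mm from the base axis. Payload 12.5 kg.
Tool frame: the origin (TCP) lies between the finger pads; the fingertips stand 8 mm ahead of it and the grasp point (between the pads) lies 11 mm behind it; z points along the fingers, y is the line along which they close (so a half turn about z gives the same grasp; the last joint's range is limited). The gripper opens to 95 mm and grips with 3 to 60 N. Pads are 20 mm wide; open, the fingers measure 119 mm over their backs; the gripper's body (75 mm by 180 mm) begins 59 mm behind the grasp point.
Start: joints at [1.162, 0.491, 1.559, -0, 1.092, -0.106], TCP at [186.354, 596.589, 222.661] pointing down, gripper open.
Joint ranges: [-3.1, 3.1], [-0.84, 2.19], [0.05, 2.79], [-1.13, 4.28], [0.06, 2.93], [-2.69, 2.69]. Speed limits (rad/s): [2.22, 2.22, 2.79, 3.14, 3.14, 3.14].

### API

Orientations are given as a rotation vector (axis times angle).
In Python, from cell import env gives the robot as it stands.
- The arm moves only by the tool move_arm, never from a script. Its argument "steps" is a list of rows, each a list of 7 numbers: the shift along the tool's x, y, z in m, then the turn, a rotation vector about the tool's x, y, z in rad, then the opening in per cent of the stroke, from 0 (shut) to 100 (fully open). A call has exactly 5 rows; each row is the pose to reach, as a shift and turn from the pose commanded when the call began, along the tool's axes at that moment; what a row does not reach only later rows make up. A row lasts 1/10 s, in which the tool goes at most 50 mm and 8.59 degrees, less where a joint would pass 70% of its speed; a pose out of reach is approached as far as the arm can. A call with a gripper value outside its range is refused whole. The fingers move at their own pace and stop on an object; "squeeze" is the grip in N (left out, the last holds). Time passes only in rows, so rows that repeat a pose let the fingers close, or fill a call up. It gives the time, the measured TCP pose, the force, the opening and the grip force at its end, in the units of the state.
- env.state(): the state, without advancing time (a new reading comes with each control period).
- env.get_image(name): name is "scene" or "top" or "wrist"; returns a dict with "frame" (480x640x3 uint8, blue, green, red), "depth" (480x640 float32, mm along the optical axis (not along the pixel's ray), 0 where there is no reading), "fx", "fy", "cx", "cy" (pixels), "dist_coeffs" ([k1, k2, p1, p2, k3] as OpenCV has them; the pictures are not rectified), "R" (3x3) and "t" (3): a world point X has camera coordinates R X + t; the wrist camera has in their place "T_tool_cam" (4x4, takes a point from camera to tool coordinates, whose origin is the TCP and whose axes are the flange's). Camera axes: x right, y down, z forward; pixel columns grow to the right and rows downward; lengths in mm; the calibration is good to about 2 mm. A picture is of the moment at which its call begins: read the wrist's pose just before it.
- env.hand_in(): hands the job in; it is judged then, once.
The state is a dict: "t": time; "joint_pos": joint angles; "joint_vel": joint speeds; "joint_torque": joint torques, N m; "eef_pos": TCP position; "tcp_rot": TCP orientation; "ft_force": force on the tool from outside, world axes, zero at the start; "ft_torque": the same for the moment, N m; "width": finger opening in mm; "finger_force": force on a finger pad.
Only numpy, scipy, OpenCV 4.12 (cv2) and the standard library are available. Lean on these libraries where they do the work, as an engineer would, in place of code of your own. Each camera call takes 0.05 s, during which the arm holds its last target. There are 200 camera calls.

## Working session

There is one attempt and no reset: what is moved stays moved. The work goes in short steps, Python scripts to look and compute and a tool call to move; the robot and the scene stay as the last step left them, time stands still between calls to the robot, and variables do not carry over. Pictures are saved under pics/ and viewed, at most 10 in all, crops included, and the job is handed in when it is done.

Besides the shell and the picture viewer there is one more tool, called after ">>>" by a JSON object that holds its "op" and its "data". move_arm: Moves the arm, as the interface text tells. Its arguments: {"type":"object","properties":{"steps":{"type":"array"},"squeeze":{"type":"number"}},"required":["steps"]}

```bash
mkdir -p pics; ls; cat > h.py <<'E'
import numpy as np,cv2,pickle
from scipy.spatial.transform import Rotation as Ro
from cell import env
def grab(n):
    s=env.state(); i=env.get_image(n); K=np.array([[i['fx'],0,i['cx']],[0,i['fy'],i['cy']],[0,0,1.]])
    D=np.array(i['dist_coeffs'],float)
    if 'R' in i: R=np.array(i['R']);t=np.array(i['t']).ravel()
    else:
        T=np.array(i['T_tool_cam']);W=np.eye(4);W[:3,:3]=Ro.from_rotvec(s['tcp_rot']).as_matrix();W[:3,3]=s['eef_pos']
        C=np.linalg.inv(W@T);R=C[:3,:3];t=C[:3,3]
    return dict(f=i['frame'],d=i['depth'],K=K,D=D,R=R,t=t,s=s)
def ray(c,px,z):
    p=cv2.undistortPoints(np.array(px,float).reshape(-1,1,2),c['K'],c['D']).reshape(-1,2)
    d=np.c_[p,np.ones(len(p))]@c['R']; o=-c['R'].T@c['t']
    return o+d*((np.asarray(z)-o[2])/d[:,2])[:,None]
def proj(c,X):
    return cv2.projectPoints(np.array(X,float).reshape(-1,1,3),cv2.Rodrigues(c['R'])[0],c['t'],c['K'],c['D'])[0].reshape(-1,2)
E
python3 - <<'E'
from h import *
for n in('top','wrist','scene'):
    c=grab(n); pickle.dump(c,open(n+'.pkl','wb')); cv2.imwrite(f'pics/{n}0.png',c['f'])
    print(n,c['K'][0,0],(-c['R'].T@c['t']).round(),c['R'][2].round(2))
print(env.state())
E
```

```text
pics
top 598.4154108408594 [ 403.  264. 1277.] [ 0.09 -0.01 -1.  ]
wrist 410.8869020447423 [122. 617. 384.] [ 0.23 -0.07 -0.97]
scene 572.891120380705 [-169. -405.  744.] [ 0.59  0.57 -0.58]
{'t': 0.15, 'joint_pos': array([ 1.16241526e+00,  4.91413540e-01,  1.55928954e+00,  5.49693523e-06,
        1.09170353e+00, -1.05579406e-01]), 'joint_vel': array([ 0.00160483, -0.00199643, -0.00160271, -0.00028433, -0.00056808,
        0.00195981]), 'joint_torque': array([ 1.46711736e-03, -6.12899995e+01, -2.58280760e+01,  6.92345831e-02,
        4.72542364e-02, -3.46613251e-05]), 'eef_pos': array([186.27255753, 596.42751434, 222.20754116]), 'tcp_rot': array([-4.73796689e-01, -3.10544524e+00,  1.23454586e-03]), 'ft_force': array([ 0.21765944, -0.92648687, -0.16764578]), 'ft_torque': array([-0.06209954,  0.01537043,  0.01443729]), 'finger_force': 0.0, 'width': 94.96322232279267}
```

View pics/top0.png

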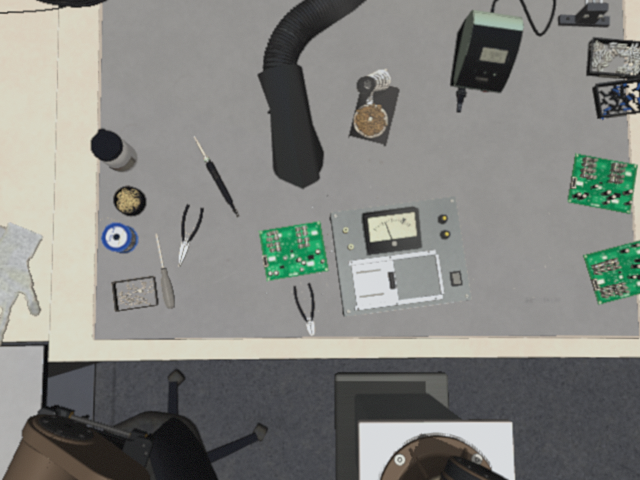

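View pics/scene0.png

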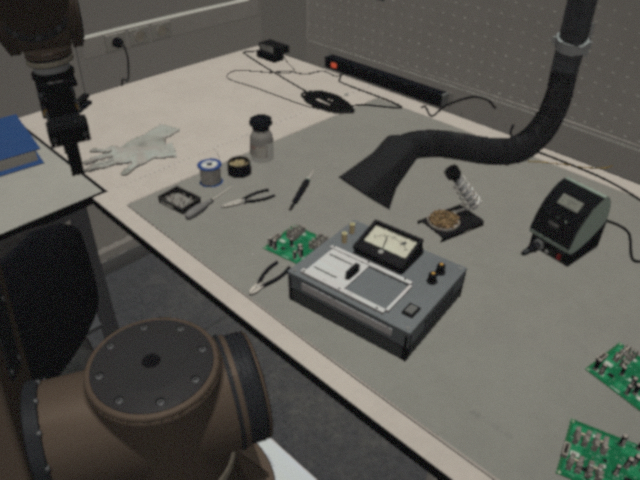

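The top view shows the supply with panel corners at about (332,212), (462,198), (470,303) and (345,316). The shutter tab is near (393,280) and the meter near (392,230). In the scene view the tab is at (351,270).

```bash
python3 - <<'E'
from h import *
c=pickle.load(open('top.pkl','rb'))
f=c['f'];cv2.imwrite('pics/topcrop.png',cv2.resize(f[190:325,320:480],None,fx=4.5,fy=4.5,interpolation=cv2.INTER_CUBIC))
P=ray(c,[[332,212],[462,198],[470,303],[345,316]],[78]*4);print(P.round())
for a,b in((0,1),(3,2),(3,0),(2,1)): v=P[b]-P[a];print(np.linalg.norm(v).round(),np.degrees(np.arctan2(v[1],v[0])).round(1))
print(ray(c,[[393,280]],[99.5]))
E
```

```text
[[577. 214.  78.]
 [604. -50.  78.]
 [392. -60.  78.]
 [368. 190.  78.]]
265.0 -84.1
251.0 -84.4
210.0 6.5
212.0 2.6
[[438.42327622  95.94175968  99.5       ]]
```

View pics/topcrop.png

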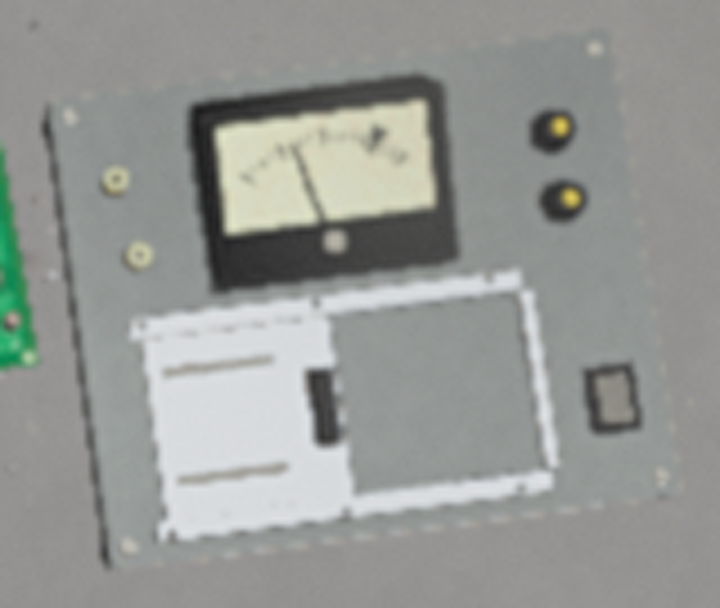

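>>> {"op": "move_arm", "data": {"steps": [[-0.034,-0.036,0,0,0,0,35],[-0.069,-0.072,0,0,0,0,35],[-0.104,-0.108,0,0,0,0,35],[-0.138,-0.144,0,0,0,0,35],[-0.173,-0.18,0,0,0,0,35]], "squeeze": 15}}

```text
t: 0.65
eef_pos: [298.0, 371.6, 222.6]
tcp_rot: [0.473, 3.106, 0.0]
ft_force: [0.5, 0.5, 0.4]
width: 60.6
finger_force: 0.0
```

>>> {"op": "move_arm", "data": {"steps": [[-0.034,-0.036,0,0,0,0,35],[-0.069,-0.072,0,0,0,0,35],[-0.104,-0.108,0,0,0,0,35],[-0.138,-0.144,0,0,0,0,35],[-0.173,-0.18,0,0,0,0,35]]}}

```text
t: 1.15
eef_pos: [409.5, 148.2, 222.7]
tcp_rot: [0.474, 3.105, 0.0]
ft_force: [1.1, 0.8, 0.9]
width: 33.6
finger_force: 0.0
```

>>> {"op": "move_arm", "data": {"steps": [[-0.02,-0.02,0,0,0,-0.13,35],[-0.043,-0.041,0,0,0,-0.27,35],[-0.043,-0.041,0,0,0,-0.403,35],[-0.043,-0.041,0,0,0,-0.403,35],[-0.043,-0.041,0,0,0,-0.403,35]]}}

```text
t: 1.65
eef_pos: [437.7, 98.4, 222.5]
tcp_rot: [0.151, -3.138, -0.0]
ft_force: [-0.1, 0.9, 0.1]
width: 33.2
finger_force: 0.0
```

```bash
python3 - <<'E'
from h import *
c=grab('wrist');pickle.dump(c,open('w1.pkl','wb'));cv2.imwrite('pics/w1.png',c['f'])
s=c['s'];print(s['joint_pos'].round(3),s['eef_pos'],Ro.from_rotvec(s['tcp_rot']).as_matrix().round(3),s['ft_force'])
E
```

```text
[ 0.074  0.241  1.97   0.     0.931 -1.594] [437.65243638  98.3618828  222.54285197] [[-0.995 -0.096 -0.   ]
 [-0.096  0.995  0.   ]
 [ 0.     0.    -1.   ]] [-0.10583725  0.85022359  0.06287409]
```

View pics/w1.png

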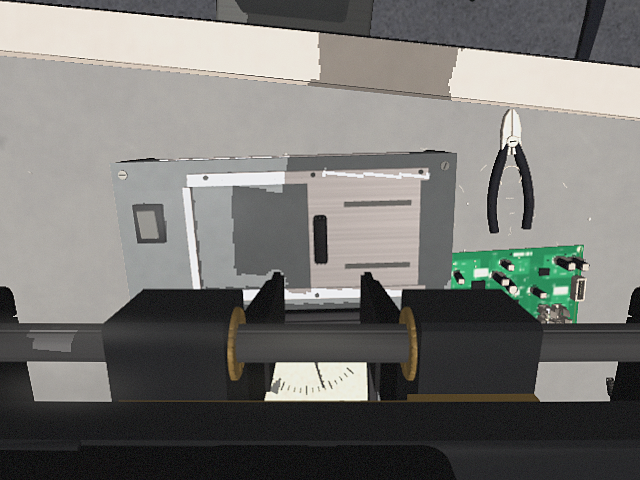

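Wrist view, with the operator's side at the top: the tab is at (320,239), the shut plate spans columns 308–420 between the rails at rows 178 and 295. The front panel edge runs from (118,163) to (456,152), and the front screws are at (123,175) and (445,166).

```bash
python3 - <<'E'
from h import *
c=pickle.load(open('w1.pkl','rb'))
g=c['f'].max(2)[195:280,295:350]; m=(g<60).astype(np.uint8)
n,l,st,ce=cv2.connectedComponentsWithStats(m)
for k in range(1,n):
    if st[k][4]>40:
        print(st[k],ce[k]+[295,195]); r=cv2.minAreaRect(np.argwhere(l==k)[:,::-1].astype(np.float32)+[295,195]);print(r)
        B=ray(c,cv2.boxPoints(r),[99.5]*4);print(B.round(1),B.mean(0))
Q=ray(c,[[123,175],[445,166],[308,185],[420,180],[308,290],[420,285],[320,239]],[78,78,82.5,82.5,82.5,82.5,99.5]);print(Q.round(1))
v=Q[1]-Q[0];print(np.degrees(np.arctan2(v[1],v[0]))-90,np.linalg.norm(v))
E
```

```text
[ 19  20  13  49 588] [320.08503401 238.76530612]Traceback (most recent call last):
  File "<stdin>", line 7, in <module>
cv2.error: OpenCV(4.12.0) /io/opencv/modules/imgproc/src/convhull.cpp:143: error: (-215:Assertion failed) total >= 0 && (depth == CV_32F || depth == CV_32S) in function 'convexHull'
```

```bash
python3 - <<'E'
from h import *
c=pickle.load(open('w1.pkl','rb'))
print(ray(c,[[320,215],[320,262],[314,239],[326,239],[320,239]],[99.5]*5).round(1))
Q=ray(c,[[123,175],[445,166],[308,185],[420,180],[308,290],[420,285]],[78,78,82.5,82.5,82.5,82.5]);print(Q.round(1))
v=Q[1]-Q[0];print(np.degrees(np.arctan2(v[1],v[0]))-90,np.linalg.norm(v))
print(Ro.from_rotvec(c['s']['tcp_rot']).as_matrix()[:,0])
T=np.linalg.inv(np.vstack([np.c_[c['R'],c['t']],[0,0,0,1]]));print((T[:3,3]-c['s']['eef_pos']).round())
E
```

```text
[[422.5  95.5  99.5]
 [456.9  98.8  99.5]
 [440.3  92.9  99.5]
 [439.4 101.4  99.5]
 [439.8  97.1  99.5]]
[[410.5 -52.5  78. ]
 [381.1 183.9  78. ]
 [404.3  84.8  82.5]
 [392.7 166.   82.5]
 [485.7  92.   82.5]
 [473.2 178.5  82.5]]
7.092488088974264 238.17939274095426
[-9.95364673e-01 -9.61721693e-02  2.84147726e-04]
[-67.  -7. 162.]
```

>>> {"op": "move_arm", "data": {"steps": [[-0.002,-0.001,0.03,0,0,-0.017,35],[-0.002,-0.001,0.07,0,0,-0.017,35],[-0.002,-0.001,0.1,0,0,-0.017,35],[-0.002,-0.001,0.12,0,0,-0.017,35],[-0.002,-0.001,0.127,0,0,-0.017,35]], "squeeze": 15}}

```text
t: 2.2
eef_pos: [439.0, 98.0, 94.1]
tcp_rot: [0.182, -3.133, -0.0]
ft_force: [0.1, -0.1, 0.3]
width: 33.2
finger_force: 0.0
```

>>> {"op": "move_arm", "data": {"steps": [[0,0,0,0,0,0,5],[0,0,0,0,0,0,5],[0,0,0,0,0,0,5],[0,0,0,0,0,0,5],[0,0,0,0,0,0,5]]}}

```text
t: 2.7
eef_pos: [440.4, 97.5, 96.5]
tcp_rot: [-0.184, 3.134, 0.0]
ft_force: [-0.4, 1.5, 7.2]
width: 9.7
finger_force: 15.0
```

>>> {"op": "move_arm", "data": {"steps": [[0,-0.006,-0.001,0,0,0,5],[0,-0.018,-0.001,0,0,0,5],[0,-0.032,-0.001,0,0,0,5],[0,-0.046,-0.001,0,0,0,5],[0,-0.058,-0.001,0,0,0,5]]}}

```text
t: 3.2
eef_pos: [447.6, 38.8, 96.7]
tcp_rot: [-0.183, 3.135, 0.0]
ft_force: [5.0, 1.9, -7.1]
width: 9.8
finger_force: 15.0
```

>>> {"op": "move_arm", "data": {"steps": [[0,-0.01,0,0,0,0,5],[0,-0.018,0,0,0,0,5],[0,-0.023,0,0,0,0,5],[0,-0.025,0,0,0,0,5],[0,-0.025,0,0,0,0,5]]}}

```text
t: 3.7
eef_pos: [450.6, 14.7, 96.7]
tcp_rot: [-0.182, 3.134, 0.001]
ft_force: [7.3, 7.0, -7.1]
width: 9.6
finger_force: 15.0
```

>>> {"op": "move_arm", "data": {"steps": [[0,0,0,0,0,0,32],[0,0,0,0,0,0,32],[0,0,-0.01,0,0,0,32],[0,0,-0.04,0,0,0,32],[0,0,-0.08,0,0,0,32]]}}

```text
t: 4.2
eef_pos: [448.8, 14.9, 177.3]
tcp_rot: [0.184, -3.133, -0.001]
ft_force: [-0.3, -0.0, -0.4]
width: 30.3
finger_force: 0.0
```

>>> {"op": "move_arm", "data": {"steps": [[0,0.04,-0.03,0,0,0,32],[0,0.08,-0.045,0,0,0,32],[0,0.118,-0.045,0,0,0,32],[0,0.118,-0.045,0,0,0,32],[0,0.118,-0.045,0,0,0,32]]}}

```text
t: 4.7
eef_pos: [435.5, 132.5, 222.2]
tcp_rot: [-0.187, 3.136, -0.0]
ft_force: [0.9, 0.2, -0.0]
width: 30.2
finger_force: 0.0
```

```bash
python3 - <<'E'
from h import *
c=grab('wrist');pickle.dump(c,open('w2.pkl','wb'));cv2.imwrite('pics/w2.png',c['f'])
t=grab('top');pickle.dump(t,open('t2.pkl','wb'))
s=c['s'];print(s['joint_pos'].round(3),s['eef_pos'],s['tcp_rot'],s['ft_force'])
E
```

```text
[ 0.15   0.251  1.957 -0.     0.934 -1.54 ] [435.49154022 132.52261737 222.20979649] [-1.87198230e-01  3.13567234e+00 -1.67487614e-04] [ 0.85704267  0.16947027 -0.03981964]
```

View pics/w2.png

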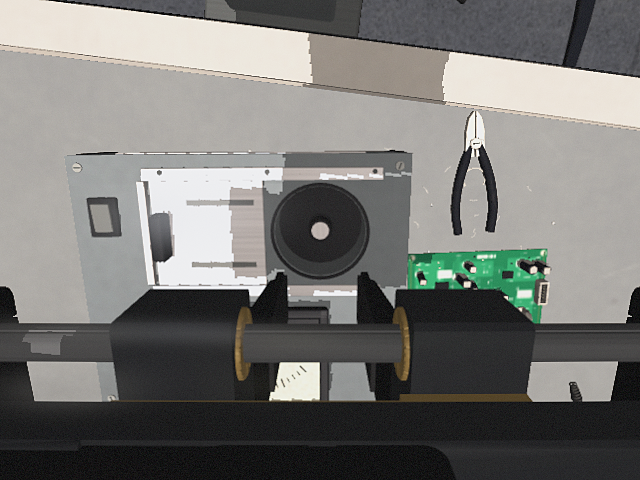

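The open well's mouth spans columns 271–370 and rows 182–278, with the knob's light cap at (320,231). The shutter is open on the left.

```bash
python3 - <<'E'
from h import *
c=pickle.load(open('w2.pkl','rb'))
g=c['f'].min(2)[205:260,290:350];n,l,st,ce=cv2.connectedComponentsWithStats((g>110).astype(np.uint8))
for k in range(1,n):
    if st[k][4]>40: p=ce[k]+[290,205];print(st[k],p,ray(c,[p],[72]))
W=ray(c,[[271,230],[370,230],[320,182],[320,278]],[78]*4);print(W.round(1))
print('mid',(W[0]+W[1])/2,(W[2]+W[3])/2)
t=pickle.load(open('t2.pkl','rb'));cv2.imwrite('pics/t2.png',cv2.resize(t['f'][195:265,350:440],None,fx=8,fy=8,interpolation=cv2.INTER_CUBIC))
E
```

```text
[ 21  17  18  18 245] [319.68571429 230.31428571] [[437.55132606 130.90671779  72.        ]]
[[440.4  93.9  78. ]
 [431.4 168.9  78. ]
 [399.8 126.7  78. ]
 [474.3 135.6  78. ]]
mid [435.89598025 131.36727308  78.        ] [437.02491862 131.11909827  78.        ]
```

View pics/t2.png

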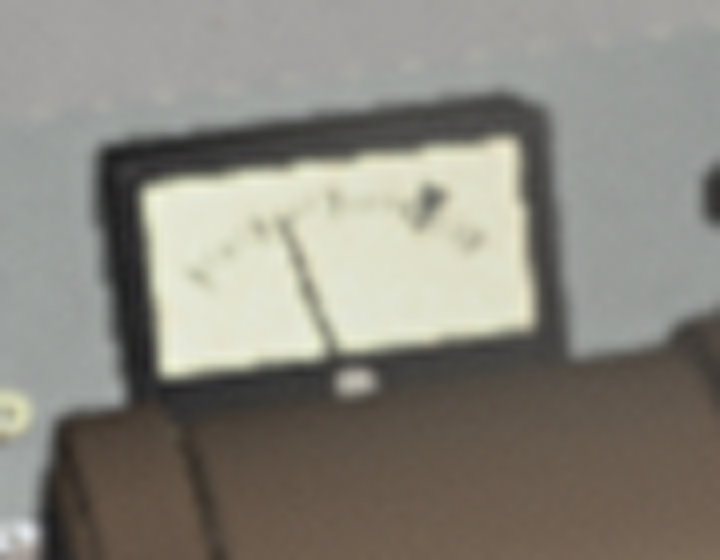

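The top view crop shows the needle from about (335,352) to (283,222). The dark set wedge is near (430,200), so it lies about 44° clockwise of the needle. A closer look at the meter comes next.

>>> {"op": "move_arm", "data": {"steps": [[-0.04,-0.018,0,0,0,0,32],[-0.08,-0.036,0.02,0,0,0,32],[-0.1,-0.046,0.045,0,0,0,32],[-0.1,-0.046,0.05,0,0,0,32],[-0.1,-0.046,0.05,0,0,0,32]]}}

```text
t: 5.3
eef_pos: [539.9, 97.0, 170.5]
tcp_rot: [0.181, -3.133, -0.0]
ft_force: [0.0, -0.2, 0.2]
width: 30.3
finger_force: 0.0
```

```bash
python3 - <<'E'
from h import *
c=grab('wrist');pickle.dump(c,open('w3.pkl','wb'));
cv2.imwrite('pics/w3.png',cv2.resize(c['f'][130:290,220:420],None,fx=3.5,fy=3.5,interpolation=cv2.INTER_CUBIC))
print(c['d'][150:290:20,250:400:25])
E
```

```text
[[245.15517 243.87137 243.95505 244.16138 248.23775 247.7676 ]
 [245.35812 245.55188 245.17227 245.32312 245.09819 245.06853]
 [235.70619 235.06516 235.13516 234.56349 234.91528 236.42174]
 [237.32208 237.3348  237.71828 236.18965 236.95558 237.5925 ]
 [237.09323 238.91812 243.9968  242.66917 244.51913 243.83984]
 [243.33284 242.85739 243.979   243.47127 242.3744  244.0435 ]
 [243.25084 243.66951 243.49248 243.08647 243.46063 243.25151]]
```

View pics/w3.png

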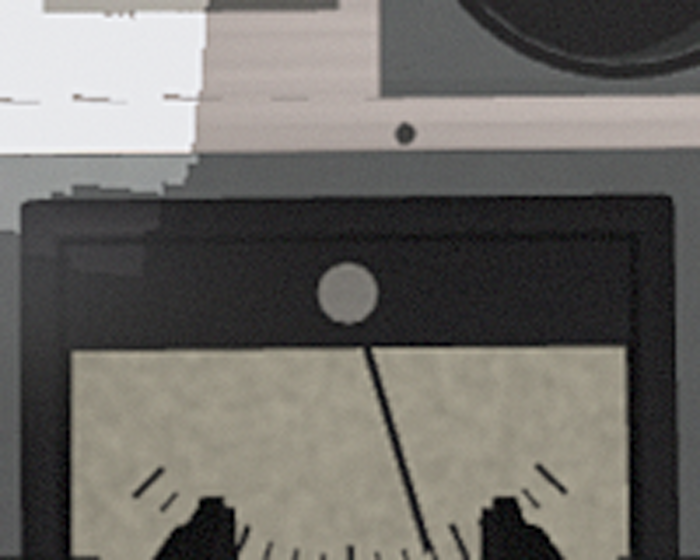

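The meter is cut off by the fingertips: the pivot cap is at crop (348,293) and the needle runs from (367,348) to (427,548). I'll move further to the rear.

>>> {"op": "move_arm", "data": {"steps": [[-0.03,0,0,0,0,0,32],[-0.05,0,0,0,0,0,32],[-0.05,0,0,0,0,0,32],[-0.05,0,0,0,0,0,32],[-0.05,0,0,0,0,0,32]]}}

```text
t: 5.85
eef_pos: [589.2, 104.1, 172.3]
tcp_rot: [-0.184, 3.136, 0.0]
ft_force: [-0.4, 0.1, -0.5]
width: 30.5
finger_force: 0.0
```

```bash
python3 - <<'E'
from h import *
c=grab('wrist');pickle.dump(c,open('w4.pkl','wb'));
cv2.imwrite('pics/w4.png',cv2.resize(c['f'][110:270,220:420],None,fx=3.5,fy=3.5,interpolation=cv2.INTER_CUBIC))
E
```

```text
(no output)
```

View pics/w4.png

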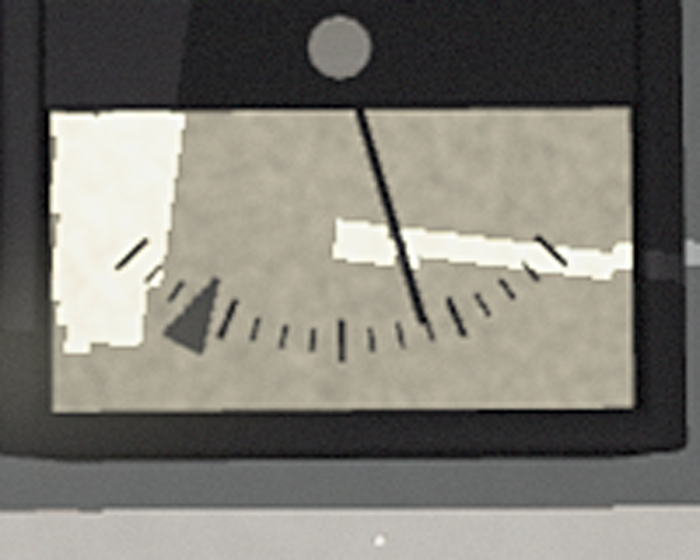

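The pivot is at crop (341,58). The needle tip at (424,322) reads about -0.30 rad and the wedge point at (216,280) about +0.505. The turn needed is therefore about 0.80 rad clockwise. Next I move to the knob.

>>> {"op": "move_arm", "data": {"steps": [[0.04,0.012,0,0,0,0,32],[0.08,0.024,0,0,0,0,32],[0.12,0.036,0,0,0,0,32],[0.148,0.045,0,0,0,0,32],[0.148,0.045,0,0,0,0,32]]}}

```text
t: 6.4
eef_pos: [434.2, 131.8, 172.2]
tcp_rot: [0.186, -3.135, -0.0]
ft_force: [0.0, -0.1, -0.2]
width: 30.7
finger_force: 0.0
```

>>> {"op": "move_arm", "data": {"steps": [[0,0,0.03,0,0,0,32],[0,0,0.06,0,0,0,32],[0,0,0.06,0,0,0,32],[0,0,0.06,0,0,0,32],[0,0,0.06,0,0,0,32]]}}

```text
t: 6.9
eef_pos: [438.8, 131.4, 112.8]
tcp_rot: [-0.184, 3.135, 0.0]
ft_force: [-1.0, 0.7, -0.4]
width: 30.6
finger_force: 0.0
```

```bash
python3 - <<'E'
from h import *
for i in range(3):
    c=grab('wrist');g=c['f'].min(2);n,l,st,ce=cv2.connectedComponentsWithStats((g>90).astype(np.uint8))
    M=Ro.from_rotvec(c['s']['tcp_rot']).as_matrix()
    q=proj(c,[[437.3,131,72]])[0]
    for k in range(1,n):
        if 150<st[k][4]<1500 and np.hypot(*(ce[k]-q))<40: X=ray(c,[ce[k]],[72])[0];print(st[k],ce[k].round(1),X.round(1),((X-c['s']['eef_pos'])@M).round(1))
    print(c['s']['eef_pos'],q)
pickle.dump(c,open('w5.pkl','wb'));cv2.imwrite('pics/w5.png',c['f'])
E
```

```text
[309 258  26  26 538] [321.5 270.3] [437.4 131.   72. ] [ 1.4 -0.3 40.8]
[438.76981327 131.44486228 112.79973211] [321.53353882 270.00458089]
[309 258  26  26 538] [321.5 270.3] [437.4 131.   72. ] [ 1.4 -0.3 40.8]
[438.72247904 131.46886755 112.83414955] [321.47565483 270.04060841]
[308 258  27  26 545] [321.4 270.5] [437.4 131.   72. ] [ 1.3 -0.4 40.8]
[438.62528578 131.47972281 112.76785004] [321.43473779 270.2532629 ]
```

>>> {"op": "move_arm", "data": {"steps": [[0.0014,-0.0004,0.02,0,0,0,32],[0.0014,-0.0004,0.035,0,0,0,32],[0.0014,-0.0004,0.046,0,0,0,32],[0.0014,-0.0004,0.046,0,0,0,32],[0.0014,-0.0004,0.046,0,0,0,32]], "squeeze": 8}}

```text
t: 7.55
eef_pos: [436.8, 130.9, 66.0]
tcp_rot: [-0.184, 3.136, 0.0]
ft_force: [-0.4, -0.7, -1.0]
width: 30.4
finger_force: 0.0
```

>>> {"op": "move_arm", "data": {"steps": [[0,0,0,0,0,0,10],[0,0,0,0,0,0,10],[0,0,0,0,0,0,10],[0,0,0,0,0,0,10],[0,0,0,0,0,0,10]]}}

```text
t: 8.05
eef_pos: [436.9, 131.0, 65.8]
tcp_rot: [-0.184, 3.135, 0.0]
ft_force: [1.2, 1.2, 1.6]
width: 17.3
finger_force: 8.0
```

>>> {"op": "move_arm", "data": {"steps": [[0,0,0.0005,0,0,0,10],[0,0,0.001,0,0,0,10],[0,0,0.0015,0,0,0,10],[0,0,0.002,0,0,0,10],[0,0,0.002,0,0,0,10]]}}

```text
t: 8.55
eef_pos: [436.9, 130.9, 64.0]
tcp_rot: [-0.184, 3.135, 0.0]
ft_force: [0.2, 1.2, 10.1]
width: 17.6
finger_force: 8.0
```

>>> {"op": "move_arm", "data": {"steps": [[0,0,0.0,0,0,0.04,10],[0,0,0.0,0,0,0.08,10],[0,0,0,0,0,0.12,10],[0,0,0,0,0,0.16,10],[0,0,0,0,0,0.2,10]]}}

```text
t: 9.05
eef_pos: [436.9, 131.0, 63.8]
tcp_rot: [0.133, 3.138, 0.001]
ft_force: [0.7, 2.4, 4.4]
width: 17.4
finger_force: 8.0
```

>>> {"op": "move_arm", "data": {"steps": [[0,0,0.0002,0,0,0,10],[0,0,0.0004,0,0,0,10],[0,0,0.0006,0,0,0,10],[0,0,0.0008,0,0,0,10],[0,0,0.0008,0,0,0,10]]}}

```text
t: 9.55
eef_pos: [436.9, 131.0, 62.9]
tcp_rot: [0.128, 3.138, 0.0]
ft_force: [1.6, 3.6, 5.1]
width: 17.8
finger_force: 8.0
```

>>> {"op": "move_arm", "data": {"steps": [[0,0,0.0006,0,0,0,10],[0,0,0.0012,0,0,0,10],[0,0,0.0018,0,0,0,10],[0,0,0.0024,0,0,0,10],[0,0,0.0024,0,0,0,10]]}}

```text
t: 10.05
eef_pos: [436.9, 131.0, 60.6]
tcp_rot: [0.128, 3.138, 0.001]
ft_force: [1.1, 2.7, 5.7]
width: 17.8
finger_force: 8.0
```

>>> {"op": "move_arm", "data": {"steps": [[0,0,0.0004,0,0,0,10],[0,0,0.0008,0,0,0,10],[0,0,0.0012,0,0,0,10],[0,0,0.0014,0,0,0,10],[0,0,0.0014,0,0,0,10]], "squeeze": 12}}

```text
t: 10.55
eef_pos: [436.9, 131.0, 59.3]
tcp_rot: [0.128, 3.138, 0.001]
ft_force: [0.0, 3.1, 7.7]
width: 17.5
finger_force: 12.0
```

>>> {"op": "move_arm", "data": {"steps": [[0,0,0,0,0,0.04,10],[0,0,0,0,0,0.08,10],[0,0,0,0,0,0.12,10],[0,0,0,0,0,0.16,10],[0,0,0,0,0,0.2,10]]}}

```text
t: 11.05
eef_pos: [437.0, 131.1, 59.2]
tcp_rot: [0.443, 3.109, 0.001]
ft_force: [0.6, 4.1, 6.7]
width: 17.7
finger_force: 12.0
```

>>> {"op": "move_arm", "data": {"steps": [[0,0,0,0,0,0.05,10],[0,0,0,0,0,0.1,10],[0,0,0,0,0,0.15,10],[0,0,0,0,0,0.2,10],[0,0,0,0,0,0.25,10]]}}

```text
t: 11.55
eef_pos: [437.0, 131.1, 59.2]
tcp_rot: [0.828, 3.03, 0.001]
ft_force: [1.3, 4.3, 7.1]
width: 17.5
finger_force: 12.0
```

```bash
cat > meter.py <<'E'
from h import *
import sys
t=grab('top');n=sys.argv[1];w=pickle.load(open('t2.pkl','rb'))['f'][195:265,350:440]
a=t['f'][195:265,350:440];pickle.dump(t,open(n+'.pkl','wb'))
cv2.imwrite(f'pics/{n}.png',cv2.resize(a,None,fx=8,fy=8,interpolation=cv2.INTER_CUBIC))
d=cv2.resize(cv2.subtract(w.max(2).astype(np.int16),a.max(2).astype(np.int16)) if 0 else (w.max(2).astype(np.float32)-a.max(2)),None,fx=8,fy=8,interpolation=cv2.INTER_CUBIC)
m=(d>35)&(np.indices(d.shape)[0]<345)&(np.indices(d.shape)[1]>165)&(np.indices(d.shape)[1]<510)
m[:190]=0
n_,l,st,ce=cv2.connectedComponentsWithStats(m.astype(np.uint8))
for k in range(1,n_):
    if st[k][4]>300:
        p=np.argwhere(l==k)[:,::-1].astype(np.float32);v=cv2.fitLine(p,cv2.DIST_L2,0,.01,.01).ravel();print(st[k],ce[k].round(),'line ang deg',np.degrees(np.arctan2(v[0],-v[1])).round(1),'pivot-angle',np.degrees(np.arctan2(ce[k][0]-352,392-ce[k][1])).round(1))
print(t['s']['tcp_rot'],t['s']['ft_force'],t['s']['ft_torque'])
E
python3 meter.py t3
```

```text
[ 331  218   24  127 1672] [341. 283.] line ang deg 174.4 pivot-angle -5.7
[8.28053582e-01 3.02965819e+00 1.02543425e-03] [1.28620254 4.3081733  7.09953703] [ 0.97264693 -0.12944342 -0.06405327]
```

>>> {"op": "move_arm", "data": {"steps": [[0,0,0,0,0,0.05,10],[0,0,0,0,0,0.1,10],[0,0,0,0,0,0.15,10],[0,0,0,0,0,0.2,10],[0,0,0,0,0,0.25,10]]}}

```text
t: 12.1
eef_pos: [437.0, 131.2, 59.2]
tcp_rot: [1.199, 2.903, 0.001]
ft_force: [1.2, 6.0, 6.9]
width: 17.7
finger_force: 12.0
```

>>> {"op": "move_arm", "data": {"steps": [[0,0,0,0,0,0.05,10],[0,0,0,0,0,0.1,10],[0,0,0,0,0,0.15,10],[0,0,0,0,0,0.19,10],[0,0,0,0,0,0.19,10]]}}

```text
t: 12.6
eef_pos: [437.1, 131.2, 59.2]
tcp_rot: [1.468, 2.776, 0.002]
ft_force: [1.1, 6.2, 6.7]
width: 17.3
finger_force: 12.0
```

```bash
python3 meter.py t4
```

```text
[ 363  214   57  131 1666] [394. 276.] line ang deg 18.8 pivot-angle 19.8
[1.46848703e+00 2.77632035e+00 1.68737454e-03] [1.05632924 6.21485599 6.73765668] [ 1.08514958 -0.20844025  0.03107471]
```

View pics/t4.png

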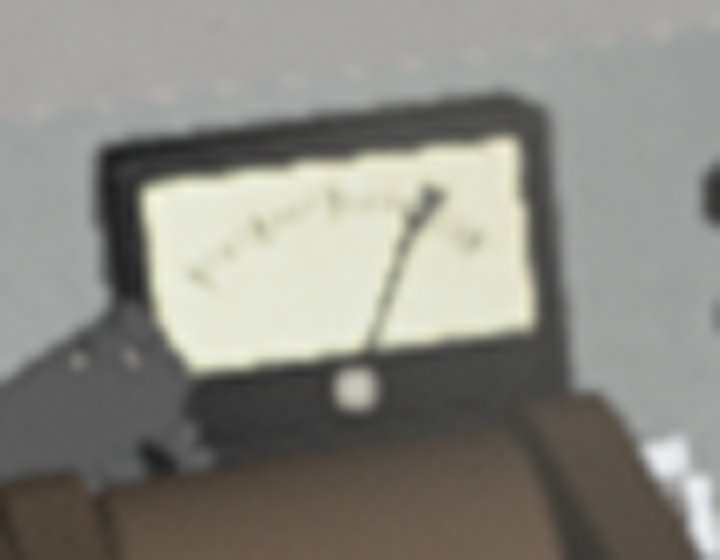

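The needle now lies along the near side of the wedge at crop (420,210), at about 0.43 of the 0.50 rad target. I'll turn a little more, then let the knob up.

>>> {"op": "move_arm", "data": {"steps": [[0,0,0,0,0,0.03,10],[0,0,0,0,0,0.06,10],[0,0,0,0,0,0.068,10],[0,0,0,0,0,0.068,10],[0,0,0,0,0,0.068,10]]}}

```text
t: 13.15
eef_pos: [437.1, 131.2, 59.3]
tcp_rot: [1.56, 2.726, 0.002]
ft_force: [1.2, 6.7, 6.6]
width: 17.6
finger_force: 12.0
```

>>> {"op": "move_arm", "data": {"steps": [[0,0,-0.002,0,0,0,10],[0,0,-0.004,0,0,0,10],[0,0,-0.006,0,0,0,10],[0,0,-0.0065,0,0,0,10],[0,0,-0.0065,0,0,0,10]]}}

```text
t: 13.65
eef_pos: [437.1, 131.2, 65.6]
tcp_rot: [1.56, 2.726, 0.002]
ft_force: [1.8, 6.9, 1.2]
width: 17.6
finger_force: 12.0
```

>>> {"op": "move_arm", "data": {"steps": [[0,0,0,0,0,0,32],[0,0,0,0,0,0,32],[0,0,0,0,0,0,32],[0,0,-0.02,0,0,0,32],[0,0,-0.05,0,0,0,32]]}}

```text
t: 14.15
eef_pos: [435.7, 130.6, 114.9]
tcp_rot: [-1.56, -2.723, 0.004]
ft_force: [-0.6, -0.2, 0.7]
width: 30.1
finger_force: 0.0
```

>>> {"op": "move_arm", "data": {"steps": [[0,0,-0.03,0,0,-0.14,32],[0,0,-0.056,0,0,-0.28,32],[0,0,-0.056,0,0,-0.42,32],[0,0,-0.056,0,0,-0.56,32],[0,0,-0.056,0,0,-0.7,32]]}}

```text
t: 14.65
eef_pos: [436.4, 130.7, 171.6]
tcp_rot: [-0.523, -3.098, 0.0]
ft_force: [-0.6, -0.0, 0.4]
width: 30.4
finger_force: 0.0
```

>>> {"op": "move_arm", "data": {"steps": [[-0.04,0.006,0,0,0,-0.11,32],[-0.08,0.012,0,0,0,-0.22,32],[-0.12,0.019,0,0,0,-0.34,32],[-0.153,0.025,0,0,0,-0.452,32],[-0.153,0.025,0,0,0,-0.452,32]]}}

```text
t: 15.15
eef_pos: [592.1, 102.2, 170.7]
tcp_rot: [-0.179, 3.136, -0.0]
ft_force: [-0.4, 0.2, -1.2]
width: 30.2
finger_force: 0.0
```

```bash
python3 - <<'E'
from h import *
c=grab('wrist');pickle.dump(c,open('w6.pkl','wb'));print(c['s']['eef_pos'],c['s']['tcp_rot'])
cv2.imwrite('pics/w6.png',cv2.resize(c['f'][110:270,220:420],None,fx=3.5,fy=3.5,interpolation=cv2.INTER_CUBIC))
E
```

```text
[592.09063474 102.19222973 170.66599351] [-1.78580170e-01  3.13596496e+00 -3.62891747e-04]
```

View pics/w6.png

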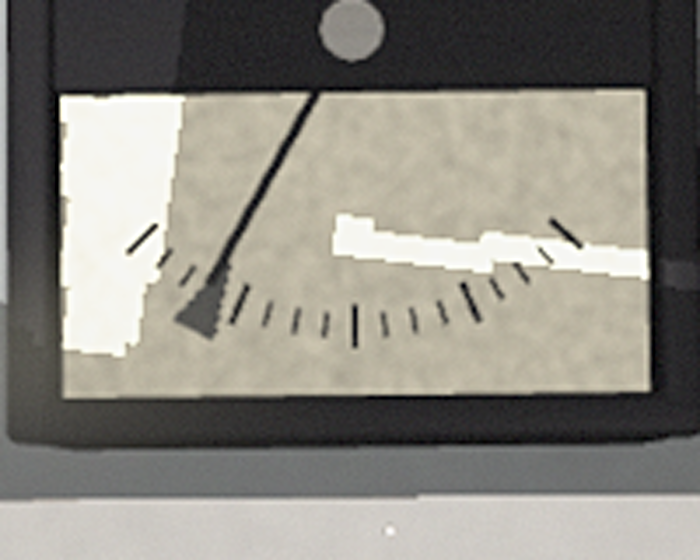

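The needle runs from crop (316,95) to about (222,265), and the wedge point is at about (228,263). They agree within about 0.02 rad; a quick numeric check follows.

```bash
python3 - <<'E'
from h import *
a=pickle.load(open('w4.pkl','rb'));b=pickle.load(open('w6.pkl','rb'))
def needle(c,rows,x0,x1):
    g=255-c['f'].max(2).astype(float);P=[]
    for r in rows:
        s=g[r,x0(r):x1(r)];s=np.clip(s-np.median(s)-15,0,None);P.append([(s*np.arange(len(s))).sum()/s.sum()+x0(r),r])
    return np.array(P)
# w4: crop(360,110)->(424,322); w6: (316,95)->(222,265); full=crop/3.5+[220,110]
def ln(p,q):
    p=np.array(p)/3.5+[220,110];q=np.array(q)/3.5+[220,110]
    f=lambda r:p[0]+(r-p[1])/(q[1]-p[1])*(q[0]-p[0])
    return lambda r:int(f(r)-4),lambda r:int(f(r)+6)
n4=needle(a,range(146,172),*ln((360,110),(424,322)));n6=needle(b,range(140,172),*ln((316,95),(222,265)))
z=108
W=[ray(c,P,[z]*len(P)) for c,P in((a,n4),(b,n6))]
L=[np.polyfit(w[:,0],w[:,1],1) for w in W]   # y=m x+k
x=(L[1][1]-L[0][1])/(L[0][0]-L[1][0]);piv=np.array([x,np.polyval(L[0],x)])
tip4=ray(a,[np.array([216,280])/3.5+[220,110]],[z])[0];tip6=ray(b,[np.array([229,263])/3.5+[220,110]],[z])[0]
print('pivot',piv,'needles',np.degrees(np.arctan(L[0][0])),np.degrees(np.arctan(L[1][0])))
for q in(tip4,tip6):print('wedge',q,np.degrees(np.arctan2(*(q[:2]-piv)[::-1])),np.linalg.norm(q[:2]-piv))
E
```

```text
pivot [514.22529379  92.31372641] needles 23.889339150314544 -23.582398638050012
wedge [551.9857543   77.30938003 108.        ] -21.67069676469589 40.63228750848689
wedge [551.72823717  77.46419783 108.        ] -21.6014037608533 40.33583098562652
```

```bash
python3 - <<'E'
from h import *
a=pickle.load(open('w4.pkl','rb'));b=pickle.load(open('w6.pkl','rb'))
for nm,c,(x0,x1,y0,y1) in(('w4',a,(155,222,272,360)),('w6',b,(170,226,255,345))):
    g=cv2.resize(c['f'][110:270,220:420],None,fx=3.5,fy=3.5,interpolation=cv2.INTER_CUBIC).max(2)
    if nm=='w6':
        for y in(110,140,170,200,230,250): s=np.where(g[y,180:340]<85)[0]+180;print(y,s.min(),s.max(),s.mean())
    m=np.zeros_like(g);m[y0:y1,x0:x1]=(g[y0:y1,x0:x1]<115)
    n,l,st,ce=cv2.connectedComponentsWithStats(m);k=1+st[1:,4].argmax()
    P=np.argwhere(l==k)[:,::-1].astype(np.int32);ar,T=cv2.minEnclosingTriangle(P.reshape(-1,1,2))
    print(nm,st[k],ce[k].round(1),T.reshape(-1,2).round(1).tolist())
E
```

```text
w4 [ 164  278   56   76 1870] [194.3 320.1] [[160.60000610351562, 333.79998779296875], [202.0, 354.5], [222.0, 267.79998779296875]]
110 302 310 306.0
140 285 293 289.0
170 268 276 272.0
200 252 260 256.0
230 235 243 239.0
250 224 232 228.0
w6 [ 176  255   50   83 1924] [206.3 302.2] [[219.0, 343.5], [229.10000610351562, 242.39999389648438], [173.89999389648438, 319.29998779296875]]
```

The offset is about 0.024 rad, inside the 0.05 tolerance. Now I'll shut the shutter.

>>> {"op": "move_arm", "data": {"steps": [[0.04,-0.019,0,0,0,0,32],[0.08,-0.038,0,0,0,0,32],[0.12,-0.057,0,0,0,0,32],[0.15,-0.071,0,0,0,0,32],[0.15,-0.071,0,0,0,0,32]]}}

```text
t: 15.7
eef_pos: [443.8, 15.3, 171.7]
tcp_rot: [0.171, -3.134, -0.0]
ft_force: [0.2, 1.2, -0.5]
width: 30.3
finger_force: 0.0
```

>>> {"op": "move_arm", "data": {"steps": [[0,0,0.03,0,0,0,32],[0,0,0.05,0,0,0,32],[0,0,0.05,0,0,0,32],[0,0,0.05,0,0,0,32],[0,0,0.05,0,0,0,32]]}}

```text
t: 16.2
eef_pos: [448.4, 16.3, 122.4]
tcp_rot: [-0.175, 3.136, -0.0]
ft_force: [-0.3, 0.1, 0.5]
width: 30.2
finger_force: 0.0
```

>>> {"op": "move_arm", "data": {"steps": [[-0.002,-0.001,0.013,0,0,-0.012,32],[-0.002,-0.001,0.026,0,0,-0.012,32],[-0.002,-0.001,0.026,0,0,-0.012,32],[-0.002,-0.001,0.026,0,0,-0.012,6],[-0.002,-0.001,0.026,0,0,-0.012,6]], "squeeze": 12}}

```text
t: 16.7
eef_pos: [450.5, 15.3, 96.4]
tcp_rot: [-0.193, 3.134, -0.0]
ft_force: [-0.7, 0.0, 0.2]
width: 19.6
finger_force: 0.0
```

>>> {"op": "move_arm", "data": {"steps": [[0,0,0,0,0,0,6],[0,0,0,0,0,0,6],[0,0,0,0,0,0,6],[0,0.005,0,0,0,0,6],[0,0.014,0,0,0,0,6]]}}

```text
t: 17.2
eef_pos: [448.7, 28.9, 96.0]
tcp_rot: [-0.193, 3.135, -0.0]
ft_force: [-1.9, -1.2, 6.5]
width: 10.3
finger_force: 12.0
```

>>> {"op": "move_arm", "data": {"steps": [[0,0.013,0,0,0,0,6],[0,0.026,0,0,0,0,6],[0,0.038,0,0,0,0,6],[0,0.05,0,0,0,0,6],[0,0.06,0,0,0,0,6]]}}

```text
t: 17.7
eef_pos: [441.1, 89.2, 96.0]
tcp_rot: [-0.194, 3.135, -0.0]
ft_force: [-1.1, -1.5, 6.8]
width: 9.7
finger_force: 12.0
```

>>> {"op": "move_arm", "data": {"steps": [[0,0.004,0,0,0,0,6],[0,0.007,0,0,0,0,6],[0,0.009,0,0,0,0,6],[0,0.009,0,0,0,0,6],[0,0.009,0,0,0,0,6]]}}

```text
t: 18.2
eef_pos: [440.1, 97.9, 96.0]
tcp_rot: [-0.194, 3.135, 0.0]
ft_force: [-1.8, 0.8, 6.7]
width: 10.1
finger_force: 12.0
```

>>> {"op": "move_arm", "data": {"steps": [[0,0.001,0,0,0,0,6],[0,0.001,0,0,0,0,6],[0,0,0,0,0,0,32],[0,0,0,0,0,0,32],[0,0,0,0,0,0,32]]}}

```text
t: 18.7
eef_pos: [439.9, 97.7, 95.5]
tcp_rot: [0.193, -3.136, -0.0]
ft_force: [-0.2, 0.0, -0.4]
width: 27.7
finger_force: 0.0
```

>>> {"op": "move_arm", "data": {"steps": [[0,0,-0.02,0,0,0,32],[0,0,-0.06,0,0,0,32],[0,0,-0.1,0,0,0,32],[0,0,-0.127,0,0,0,32],[0,0,-0.127,0,0,0,32]]}}

```text
t: 19.2
eef_pos: [441.0, 97.9, 225.6]
tcp_rot: [-0.193, 3.13, 0.0]
ft_force: [1.0, -0.2, 0.3]
width: 30.4
finger_force: 0.0
```

```bash
python3 - <<'E'
from h import *
c=grab('wrist');o=pickle.load(open('w1.pkl','rb'));print(c['s']['eef_pos'],c['s']['ft_force'],c['s']['width'])
for k in(o,c):
    q=proj(k,[[440,97.3,99.5]])[0].astype(int);m=(k['f'].max(2)[q[1]-32:q[1]+32,q[0]-20:q[0]+20]<60).astype(np.uint8)
    n,l,st,ce=cv2.connectedComponentsWithStats(m);j=1+st[1:,4].argmax();p=ce[j]+q-[20,32];print(st[j],p,ray(k,[p],[99.5]))
cv2.imwrite('pics/w7.png',c['f'])
E
```

```text
[441.03665133  97.89379466 225.60184231] [ 0.95372766 -0.21959846  0.33190745] 30.422734491411585
[ 14   8  13  49 588] [320.08503401 238.76530612] [[439.6601024   97.17554976  99.5       ]]
[ 16   9  12  48 568] [322.5        232.33450704] [[439.65945157  98.03731728  99.5       ]]
```

The tab is back within 1 mm of its shut position, so I'm handing in.

```bash
python3 -c "
from cell import env
print(env.hand_in())"
```

```text
the job is handed in; nothing more can be done
None
```

I handed the job in at about 19 s of robot time, and the hand-in call gave no verdict: the needle is about 0.024 rad from the set pointer (limit 0.05), the knob was let up and released, and the shutter tab is within about 1 mm of its shut position.

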